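# Demould a cast bracket and set it in the check gauge

### The arm

A 7-joint arm with a two-finger parallel gripper is mounted at the origin on a cart in front of the work surface, level with it; the furniture and walls round the work are solid. World frame = base frame: x ahead of the robot, y to its left, z up, the work surface at z = 0. Lengths are in mm, angles in rad, forces in N, time in s.
With the tool pointing down it reaches from about 425 to 950 mm from the base axis. Payload 4.7 kg.
Tool frame: the origin (TCP) lies midway between the tips of the shut fingers; the grasp point (between the pads) lies 19 mm behind it; x points along the fingers, y is the direction in which the jaws open and shut, and the axes are right-handed (so a half turn about x gives the same grasp; the last joint's range is limited). The gripper opens to 87 mm and grips with 3 to 60 N. Pads are 19 mm wide; open, the fingers measure 117 mm over their backs; the gripper's body (75 mm by 190 mm) begins 51 mm behind the grasp point.
Start: joints at [1.274, 0.469, -0.049, 1.532, 0.024, 1.141, -0.082], TCP at [178.659, -650.946, 222.573] pointing down, gripper open.
Joint ranges: [-2.59, 2.59], [-0.33, 1.99], [-1.39, 1.29], [0.1, 2.45], [-1.04, 4.18], [0.21, 1.99], [-2.66, 2.66]. Speed limits (rad/s): [2.57, 2.57, 3.14, 3.14, 3.14, 3.14, 3.14].

### API

Orientations are given as a unit quaternion [w, x, y, z].
In Python, from station import sensors, snapshot, workorder gives the robot as it stands.
- The arm moves only by the tool move_arm, never from a script. Its argument "moves" is a list of rows, each an object of numbers: "x", "y", "z": the shift along the tool's x, y, z in mm; "wx", "wy", "wz": the turn, a rotation vector about the tool's x, y, z in rad. A call has 1 to 12 rows; each row shifts and turns the pose as measured when the row begins, along the tool's axes as they then stand; what a row does not reach is not made up. A row lasts 1/8 s, in which the tool goes at most 62.5 mm and 10.7 degrees, less where a joint would pass 70% of its speed; a pose out of reach is approached as far as the arm can. A call is refused whole if a number of a shift passes 62.5 or a number of a turn 0.188, either way. A call with a gripper value outside its range is refused whole. "fingers" is the finger opening in mm, from 0 to 87, set as the call begins (left out, the last holds). The fingers move at their own pace and stop on an object; "newtons" is the grip in N (left out, the last holds). Time passes only in rows, so rows that do not move let the fingers close. It gives the time, the measured TCP pose, the force and the opening at its end, in the units of the state.
- sensors.get_state(): the state, without advancing time (a new reading comes with each control period).
- snapshot(name): name is "scene" or "top" or "wrist"; returns a dict with "img" (420x560x3 uint8, red, green, blue), "intrinsics" (3x3 intrinsics, pixels), "position" and "attitude" of the camera in the world; the wrist camera has in their place "hand_eye" (4x4, takes a point from camera to tool coordinates, whose origin is the TCP and whose axes are the tool frame's). Camera axes: x right, y down, z forward; pixel columns grow to the right and rows downward; lengths in mm; the calibration is good to about 2 mm. A picture is of the moment at which its call begins: read the wrist's pose just before it. There is no depth.
- workorder.hand_in(): hands the job in, once; it reports no verdict.
The state is a dict: "time_s": time; "joint_pos": joint angles; "joint_vel": joint speeds; "effort": joint torques, N m; "tcp_pos": TCP position; "eef_rot": TCP orientation; "wrist_force": force on the tool from outside, world axes, zero at the start; "moment": the same for the moment, N m; "gripper_width": finger opening in mm.
Only numpy, scipy, OpenCV 4.12 (cv2) and the standard library are available. Lean on these libraries where they do the work, as an engineer would, in place of code of your own. Each camera call takes 0.05 s, during which the arm holds its last target.

### The job

Turn the steel retaining dog aside until it is fully clear of the mould cavity, then lift the orange cast bracket straight up out of the aluminium mould, keeping it level. Lay it flat between the rails of the blue check gauge with its bare tongue end towards the brass stop, slide it gently along until you feel it come firmly up against the stop, then let go and leave it there. Do not shift the bottle, beaker, timer or dish standing round the work.

Things in the scene. Friction and masses are not known exactly. Their poses are not given: they have to be found in the camera images.
- mould: aluminium open casting mould, block 220 (x) x 130 (y) x 36 mm high, fixed. Origin at the centre of its underside, z up. Centred in its top is a cavity 134 (x) x 68 (y) mm, 22 mm deep (floor 14 mm above the origin). The retaining dog is pivoted at its +x end
- dog (a joint): angle in rad of the retaining dog, a flat steel bar 18 mm wide, 52 mm from pivot axis to tip, lying 2.5 mm above the mould's top. 0: it points along the mould's -x, over the bracket's tongue end. It turns either way to stops at +-1.65 (positive: anticlockwise from above) and stays where left; beyond 1.3 either way it is clear of the cavity
- dog_pivot (a point): point on the dog's pivot axis, at [86, 0, 48] mm in the mould's frame; the pivot head tops out 57 mm above the bench
- dog_knob (a point): centre of the black upright knob on the dog's free end, 16 mm across; the knob reaches from 13 mm below this point to 14 mm above it (top 82.5 mm above the bench). It is 42 mm from the pivot axis
- casting: orange cast bracket, loose, 0.2 to 0.4 kg, in the cavity with 2 mm play. Foot 130 (x) x 64 (y) x 20 mm; on it an upright rib to grip, 14 mm thick (y), x = -54 to +26 mm, z = 20 to 60 mm. Two bosses 6 mm high at x = -52, y = +-22 mm. Origin: centre of the foot's underside, z up, +x to the bare tongue end. Centre of mass near x = -3 mm
- casting_tongue (a point): middle of the end face of the bracket's tongue end, at [65, 0, 10] mm in the bracket's frame
- gauge: blue check gauge, fixed: plate 220 (x = -115 to +105) x 110 (y) x 12 mm thick; two steel rails along x, 72 mm apart inside (y = +-36 to +-48 mm), x = -95 to +55 mm, 14 mm high above the plate. Origin on the underside midway between the rails, z up, +x towards the stop. The bracket's foot goes on the plate, 12 mm above the origin
- gauge_stop: brass end stop of the gauge, 14 (x) x 80 (y) x 20 mm high, standing on the plate. Origin at the middle of the lower edge of its flat stop face (the face that looks to the gauge's -x), at [85, 0, 12] mm in the gauge's frame
- bottle: small clear lab bottle with blue cap, 57 mm across, 101 mm high, bystander; origin at the centre of its underside
- beaker: glass beaker, 52 mm across, 69 mm high, bystander; origin at the centre of its underside
- timer: flat cream bench timer, 62 x 62 x 18 mm, bystander; origin at the centre of its underside
- dish: round covered dish, 60 mm across, 15 mm high, bystander; origin at the centre of its underside
Mind the look-alikes: they are no part of the job. Of the things shaped like the casting, the orange one is meant.

How it is judged (in metres and radians):
On the way, in this order (a step that is already met when the one before it is completed fails the run):
1. the dog is turned clear of the cavity (beyond 1.3 rad either way) while the bracket still lies in the mould ((value of joint dog above 1.3 rad or value of joint dog below -1.3 rad) and z of casting in the frame of mould below 0.03 m), for 0.2 s.
2. the bracket is lifted clear of the mould: its underside more than 10 mm above the mould's top (z of casting in the frame of mould above 0.046 m), for 0.1 s.
3. the bracket's foot lies on the gauge plate between the rails (z of casting in the frame of gauge below 0.017 m and y of casting in the frame of gauge between -0.008 and 0.008 m and x of casting in the frame of gauge between -0.1 and 0.03 m), for 0.1 s.
4. the bracket is felt against the brass stop: it presses on it with more than 0.5 N (contact force between casting and gauge_stop above 0.5 N).
At the end, for the whole second after the job is handed in: The bracket rests flat on the gauge plate between the rails (underside within 3 mm of the plate, tilt under 0.05 rad, turned under 0.1 rad, sideways within 8 mm), its tongue end face within 2.5 mm of the stop face, at rest (x of casting_tongue in the frame of gauge between 0.0825 and 0.088 m and y of casting_tongue in the frame of gauge between -0.008 and 0.008 m and z of casting in the frame of gauge between 0.009 and 0.015 m and angle between casting's own z axis and vertical below 0.05 rad and angle between the x axis of casting and the x axis of gauge, either way round below 0.1 rad and linear speed of casting below 0.02 m/s); the robot touches nothing.
It fails at once if the bracket is tipped more than 0.35 rad (20 degrees) from level (angle between casting's own z axis and vertical above 0.35 rad).
It fails at once if the bracket is dropped or rammed: it moves faster than 0.35 m/s when its underside is within 18 mm of the gauge plate (z of casting in the frame of gauge below 0.03 m and horizontal distance between casting and gauge below 0.1 m and linear speed of casting above 0.35 m/s).
It fails at once if the bottle, beaker, timer or dish is moved more than 30 mm (distance of any of bottle, beaker, timer, dish from where it was at the start of the episode above 0.03 m).
It also fails if it takes over 58 s, if anything falls off the work surface, if the arm or the gripper's body presses on something with over 40 N, if the wrist force passes 120 N, or if a joint passes its speed limit or range.

## Working session

There is one attempt and no reset: what is moved stays moved. The work goes in short steps, Python scripts to look and compute and a tool call to move; the robot and the scene stay as the last step left them, time stands still between calls to the robot, and variables do not carry over. Pictures are saved under pics/ and viewed, and the job is handed in when it is done.

Besides the shell and the picture viewer there is one more tool, called after "Emit:" as a command line: name --argument value ..., lists and objects as JSON in quotes. move_arm: Moves the arm, as the interface text tells. Its arguments: {"type":"object","properties":{"moves":{"type":"array"},"fingers":{"type":"number"},"newtons":{"type":"number"}},"required":["moves"]}

```bash
ls; mkdir -p pics; cat > h.py <<'E'
import numpy as np, cv2, json
from station import sensors, snapshot, workorder
from scipy.spatial.transform import Rotation as R
def snap(name,fn):
    st=sensors.get_state(); s=snapshot(name); cv2.imwrite('pics/'+fn+'.png',s['img'][:,:,::-1])
    d={k:np.array(v).tolist() for k,v in s.items() if k!='img'}
    d['tcp']=list(st['tcp_pos']); d['rot']=list(st['eef_rot'])
    json.dump(d,open('pics/'+fn+'.json','w')); return s,st
def Rq(q): return R.from_quat([q[1],q[2],q[3],q[0]]).as_matrix()
def cam(fn):
    d=json.load(open('pics/'+fn+'.json')); K=np.array(d['intrinsics'])
    if 'hand_eye' in d:
        T=np.eye(4);T[:3,:3]=Rq(d['rot']);T[:3,3]=d['tcp']; T=T@np.array(d['hand_eye']); return K,T[:3,:3],T[:3,3]
    a=np.array(d['attitude']); 
    Rm=a if a.shape==(3,3) else Rq(a)
    return K,Rm,np.array(d['position'])
def px2w(fn,u,v,z):
    K,Rm,p=cam(fn); r=Rm@np.linalg.inv(K)@np.array([u,v,1.]); return p+r*(z-p[2])/r[2]
def w2px(fn,P):
    K,Rm,p=cam(fn); c=K@(Rm.T@(np.array(P,float)-p)); return c[:2]/c[2]
E
python3 - <<'E'
from h import *
for n in ('scene','top','wrist'):
    s,st=snap(n,n+'0'); print(n,{k:np.array(v).round(3).tolist() for k,v in s.items() if k!='img'})
print(st)
E
```

```text
pics
scene {'intrinsics': [[478.398, 0.0, 287.636], [0.0, 478.398, 217.173], [0.0, 0.0, 1.0]], 'position': [-601.013, 1087.059, 810.05], 'attitude': [0.218, -0.327, 0.773, -0.499]}
top {'intrinsics': [[421.077, 0.0, 278.385], [0.0, 421.077, 209.055], [0.0, 0.0, 1.0]], 'position': [477.48, -73.737, 1450.835], 'attitude': [0.029, -0.705, 0.708, -0.029]}
wrist {'intrinsics': [[315.742, 0.0, 277.976], [0.0, 315.742, 206.775], [0.0, 0.0, 1.0]], 'hand_eye': [[0.0, -0.245, 0.97, -161.778], [1.0, 0.001, -0.0, 0.328], [-0.001, 0.97, 0.245, -66.279], [0.0, 0.0, 0.0, 1.0]]}
{'time_s': 0.1, 'joint_pos': array([ 1.27409294,  0.46938046, -0.04861962,  1.53356619,  0.02411859,
        1.14102458, -0.08230979]), 'joint_vel': array([ 0.00033409, -0.00194669, -0.00064216, -0.00413556, -0.00017125,
        0.00046162,  0.00109317]), 'effort': array([ 8.54658738e-04, -5.09166133e+01, -8.12373357e-02, -2.36831206e+01,
       -6.16063736e-02,  3.44110164e-02,  4.24296570e-05]), 'tcp_pos': array([ 178.49193512, -650.40817792,  221.59471292]), 'eef_rot': array([-0.09379295, -0.70066587, -0.09504141,  0.70088326]), 'wrist_force': array([-0.10532284,  0.85514911, -0.45078357]), 'moment': array([-0.0061437 , -0.04680026,  0.00159348]), 'gripper_width': 86.95600543721096}
```

View pics/top0.png

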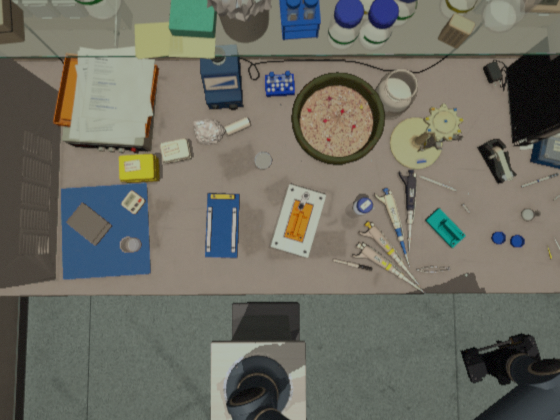

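View pics/scene0.png

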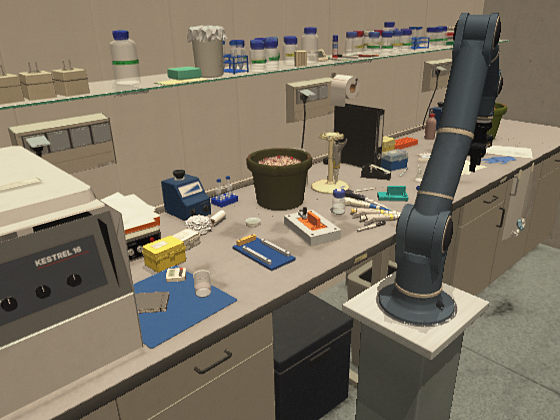

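View pics/wrist0.png

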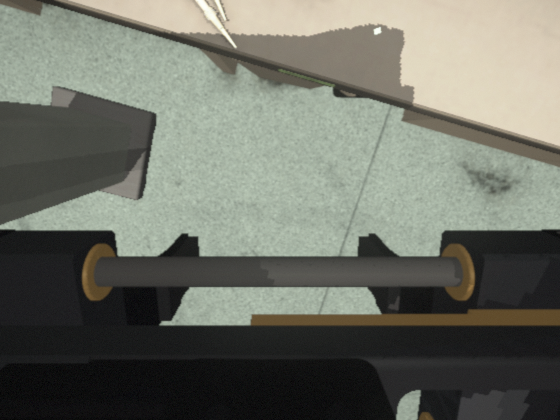

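```bash
python3 - <<'E'
from h import *
i=cv2.imread('pics/top0.png')[140:280,190:390]
cv2.imwrite('pics/top0c.png',cv2.resize(i,None,fx=4,fy=4,interpolation=cv2.INTER_CUBIC))
for n,u,v,z in [('dogpivot?',307,194,48),('mould',299,221,36),('gauge',222,225,12),('stop',222,197,32),('bottle',363,204,100),('beaker',130,245,60),('dish',262,160,15),('timer',133,202,18)]: print(n,px2w('top0',u,v,z).round())
E
```

```text
dogpivot? [ 643. -170.   48.]
mould [ 554. -142.   36.]
gauge [543. 120.  12.]
stop [637. 118.  32.]
bottle [ 604. -346.  100.]
beaker [476. 416.  60.]
dish [766. -18.  15.]
timer [623. 424.  18.]
```

View pics/top0c.png

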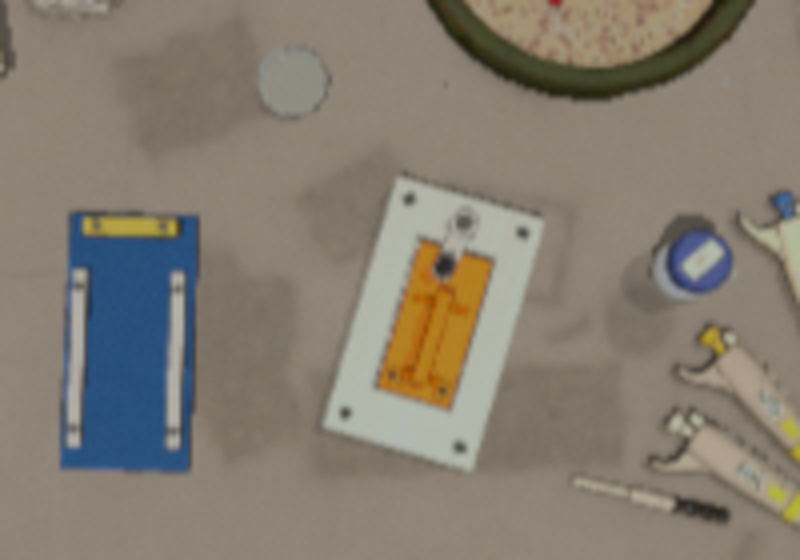

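```bash
cat >> h.py <<'E'
def mat(yaw):  # tool down; yaw = world angle of tool y axis
    y=np.array([np.cos(yaw),np.sin(yaw),0]); x=np.array([0,0,-1.]); z=np.cross(x,y); return np.array([x,y,z]).T
def delta(P,yaw,st=None):
    st=st or sensors.get_state(); Rm=Rq(st['eef_rot']); d=Rm.T@(np.array(P)-st['tcp_pos'])
    w=R.from_matrix(Rm.T@mat(yaw)).as_rotvec(); return d.round(1),w.round(4)
def show():
    st=sensors.get_state(); Rm=Rq(st['eef_rot']); print('t',round(st['time_s'],2),'tcp',st['tcp_pos'].round(1),'xdir',Rm[:,0].round(4),'yaw',round(np.arctan2(Rm[1,1],Rm[0,1]),4),'F',st['wrist_force'].round(1),'M',st['moment'].round(2),'w',round(st['gripper_width'],1),'q',np.array(st['joint_pos']).round(2))
E
python3 - <<'E'
from h import *
show()
c=[(398,178),(543,213),(472,470),(323,430)]
W=[px2w('top0',190+u/4,140+v/4,36) for u,v in c]; print(np.round(W)); 
m=np.mean(W,0); ax=(W[0]+W[1]-W[2]-W[3]); print(m.round(),np.arctan2(ax[1],ax[0]), [np.linalg.norm(W[i]-W[(i+1)%4]).round() for i in range(4)])
g=[(70,212),(198,214),(190,470),(62,467)]
W=[px2w('top0',190+u/4,140+v/4,12) for u,v in g]; print(np.round(W)); 
m=np.mean(W,0); ax=(W[0]+W[1]-W[2]-W[3]); print(m.round(),np.arctan2(ax[1],ax[0]), [np.linalg.norm(W[i]-W[(i+1)%4]).round() for i in range(4)])
st=sensors.get_state(); print(Rq(st['eef_rot']).round(3))
E
```

```text
t 0.15 tcp [ 178.5 -650.5  221.7] xdir [-4.0e-04  1.4e-03 -1.0e+00] yaw -1.303 F [-0.  -0.1 -1. ] M [ 0.05 -0.01  0.01] w 87.1 q [ 1.27  0.47 -0.05  1.53  0.02  1.14 -0.08]
[[ 677. -111.   36.]
 [ 647. -234.   36.]
 [ 431. -171.   36.]
 [ 465.  -47.   36.]]
[ 555. -141.   36.] -0.2881730213957477 [np.float64(126.0), np.float64(224.0), np.float64(129.0), np.float64(222.0)]
[[653. 170.  12.]
 [651.  60.  12.]
 [432.  66.  12.]
 [435. 175.  12.]]
[543. 118.  12.] -0.025868476792860962 [np.float64(110.0), np.float64(219.0), np.float64(109.0), np.float64(218.0)]
[[-0.     0.265 -0.964]
 [ 0.001 -0.964 -0.265]
 [-1.    -0.001  0.   ]]
```

```bash
cat >> h.py <<'E'
def plan(Ps,yaws):
    "rows from the present pose through waypoints"
    st=sensors.get_state(); Rm=Rq(st['eef_rot']); p=np.array(st['tcp_pos'])
    for P,yw in zip(Ps,yaws):
        d=Rm.T@(np.array(P)-p); w=R.from_matrix(Rm.T@mat(yw)).as_rotvec()
        print(dict(x=round(d[0]),y=round(d[1]),z=round(d[2]),wx=round(w[0],3)), '' if abs(w[1:]).max()<.01 else w)
        Rm=mat(yw); p=np.array(P)
E
python3 - <<'E'
from h import *
n=14
f=np.linspace(0,1,n+1)[1:]
a=np.radians(-74.66)+f*np.radians(60.1); r=674.5+f*(638-674.5)
plan([(rr*np.cos(aa),rr*np.sin(aa),222+60*ff) for rr,aa,ff in zip(r,a,f)], -1.303+f*2.586)
E
```

```text
{'x': -5, 'y': -5, 'z': -50, 'wx': np.float64(-0.185)} 
{'x': -4, 'y': 1, 'z': -50, 'wx': np.float64(-0.185)} 
{'x': -4, 'y': 7, 'z': -50, 'wx': np.float64(-0.185)} 
{'x': -4, 'y': 12, 'z': -48, 'wx': np.float64(-0.185)} 
{'x': -4, 'y': 17, 'z': -47, 'wx': np.float64(-0.185)} 
{'x': -4, 'y': 22, 'z': -44, 'wx': np.float64(-0.185)} 
{'x': -4, 'y': 27, 'z': -42, 'wx': np.float64(-0.185)} 
{'x': -4, 'y': 31, 'z': -38, 'wx': np.float64(-0.185)} 
{'x': -4, 'y': 35, 'z': -35, 'wx': np.float64(-0.185)} 
{'x': -4, 'y': 38, 'z': -30, 'wx': np.float64(-0.185)} 
{'x': -4, 'y': 41, 'z': -26, 'wx': np.float64(-0.185)} 
{'x': -4, 'y': 43, 'z': -21, 'wx': np.float64(-0.185)} 
{'x': -4, 'y': 45, 'z': -16, 'wx': np.float64(-0.185)} 
{'x': -4, 'y': 47, 'z': -11, 'wx': np.float64(-0.185)}
```

Emit:
move_arm --moves '[{"x":-5,"y":-5,"z":-50,"wx":-0.185},{"x":-4,"y":1,"z":-50,"wx":-0.185},{"x":-4,"y":7,"z":-50,"wx":-0.185},{"x":-4,"y":12,"z":-48,"wx":-0.185},{"x":-4,"y":17,"z":-47,"wx":-0.185},{"x":-4,"y":22,"z":-44,"wx":-0.185}]'

```text
invalid input
```

```bash
python3 - <<'E'
from h import *
show()
st=sensors.get_state(); p=st['tcp_pos']; a0=np.arctan2(p[1],p[0]); r0=np.hypot(p[0],p[1]); Rm=Rq(st['eef_rot']); y0=np.arctan2(Rm[1,1],Rm[0,1])
n=10
f=np.linspace(0,1,n+1)[1:]
a=a0+f*(np.radians(-14.5)-a0); r=r0+f*(638-r0)
plan([(rr*np.cos(aa),rr*np.sin(aa),p[2]+(282-p[2])*ff) for rr,aa,ff in zip(r,a,f)], y0+f*(1.283-y0))
E
```

```text
t 0.15 tcp [ 178.5 -650.5  221.7] xdir [-4.0e-04  1.4e-03 -1.0e+00] yaw -1.303 F [-0.  -0.1 -1. ] M [ 0.05 -0.01  0.01] w 87.1 q [ 1.27  0.47 -0.05  1.53  0.02  1.14 -0.08]
{'x': -6, 'y': -7, 'z': -70, 'wx': np.float64(-0.259)} 
{'x': -6, 'y': 3, 'z': -70, 'wx': np.float64(-0.259)} 
{'x': -6, 'y': 14, 'z': -68, 'wx': np.float64(-0.259)} 
{'x': -6, 'y': 24, 'z': -65, 'wx': np.float64(-0.259)} 
{'x': -6, 'y': 34, 'z': -60, 'wx': np.float64(-0.259)} 
{'x': -6, 'y': 42, 'z': -54, 'wx': np.float64(-0.259)} 
{'x': -6, 'y': 50, 'z': -47, 'wx': np.float64(-0.259)} 
{'x': -6, 'y': 56, 'z': -38, 'wx': np.float64(-0.259)} 
{'x': -6, 'y': 61, 'z': -29, 'wx': np.float64(-0.259)} 
{'x': -6, 'y': 64, 'z': -20, 'wx': np.float64(-0.259)}
```

Emit:
move_arm --moves '[{"x":-5,"y":-5,"z":-50,"wx":-0.185,"wy":0,"wz":0},{"x":-4,"y":1,"z":-50,"wx":-0.185,"wy":0,"wz":0}]'

```text
time_s: 0.4
tcp_pos: [266.4, -612.9, 229.3]
eef_rot: [-0.221, -0.67, -0.223, 0.673]
wrist_force: [0.2, -0.2, -0.2]
gripper_width: 86.9
```

Emit:
move_arm --moves '[{"x":-4,"y":7,"z":-50,"wx":-0.185,"wy":0,"wz":0},{"x":-4,"y":12,"z":-48,"wx":-0.185,"wy":0,"wz":0},{"x":-4,"y":17,"z":-47,"wx":-0.185,"wy":0,"wz":0},{"x":-4,"y":22,"z":-44,"wx":-0.185,"wy":0,"wz":0},{"x":-4,"y":27,"z":-42,"wx":-0.185,"wy":0,"wz":0},{"x":-4,"y":31,"z":-38,"wx":-0.185,"wy":0,"wz":0}]'

```text
time_s: 1.15
tcp_pos: [498.7, -416.9, 250.7]
eef_rot: [0.543, 0.449, 0.549, -0.45]
wrist_force: [1.0, -0.4, 0.1]
gripper_width: 86.9
```

```bash
cat > go.py <<'E'
from h import *
import sys
show()
# args x y z yaw n
X,Y,Z,yw,n=map(float,sys.argv[1:6]); n=int(n)
st=sensors.get_state(); p=st['tcp_pos']; Rm=Rq(st['eef_rot']); y0=np.arctan2(Rm[1,1],Rm[0,1])
f=np.linspace(0,1,n+1)[1:]
plan([p+ff*(np.array([X,Y,Z])-p) for ff in f], y0+f*(yw-y0))
E
python3 go.py 618 -160 282 1.283 8
```

```text
t 1.15 tcp [ 498.7 -416.9  250.7] xdir [-0.0069  0.0039 -1.    ] yaw 0.1939 F [ 1.  -0.4  0.1] M [-0.02 -0.11 -0.01] w 86.9 q [ 0.96  0.45 -0.46  1.54  0.21  1.21  0.65]
{'x': -4, 'y': 21, 'z': -29, 'wx': np.float64(-0.136)} 
{'x': -4, 'y': 25, 'z': -26, 'wx': np.float64(-0.136)} 
{'x': -4, 'y': 28, 'z': -22, 'wx': np.float64(-0.136)} 
{'x': -4, 'y': 30, 'z': -18, 'wx': np.float64(-0.136)} 
{'x': -4, 'y': 33, 'z': -14, 'wx': np.float64(-0.136)} 
{'x': -4, 'y': 34, 'z': -9, 'wx': np.float64(-0.136)} 
{'x': -4, 'y': 35, 'z': -4, 'wx': np.float64(-0.136)} 
{'x': -4, 'y': 35, 'z': 0, 'wx': np.float64(-0.136)}
```

Emit:
move_arm --moves '[{"x":-4,"y":21,"z":-29,"wx":-0.136,"wy":0,"wz":0},{"x":-4,"y":25,"z":-26,"wx":-0.136,"wy":0,"wz":0},{"x":-4,"y":28,"z":-22,"wx":-0.136,"wy":0,"wz":0},{"x":-4,"y":30,"z":-18,"wx":-0.136,"wy":0,"wz":0},{"x":-4,"y":33,"z":-14,"wx":-0.136,"wy":0,"wz":0},{"x":-4,"y":34,"z":-9,"wx":-0.136,"wy":0,"wz":0},{"x":-4,"y":35,"z":-4,"wx":-0.136,"wy":0,"wz":0},{"x":-4,"y":35,"z":0,"wx":-0.136,"wy":0,"wz":0},{"x":0,"y":0,"z":0,"wx":0,"wy":0,"wz":0}]'

```text
time_s: 2.28
tcp_pos: [617.5, -143.3, 281.7]
eef_rot: [0.698, 0.088, 0.706, -0.083]
wrist_force: [0.0, 0.3, -1.1]
gripper_width: 86.7
```

```bash
python3 - <<'E'
from h import *
show(); snap('wrist','w1')
E
```

```text
t 2.27 tcp [ 617.5 -143.3  281.7] xdir [-0.0099  0.0079 -0.9999] yaw 1.3274 F [ 0.   0.3 -1.1] M [ 0.03 -0.12 -0.03] w 86.7 q [ 0.7   0.47 -0.78  1.52  0.33  1.3   1.21]
```

View pics/w1.png

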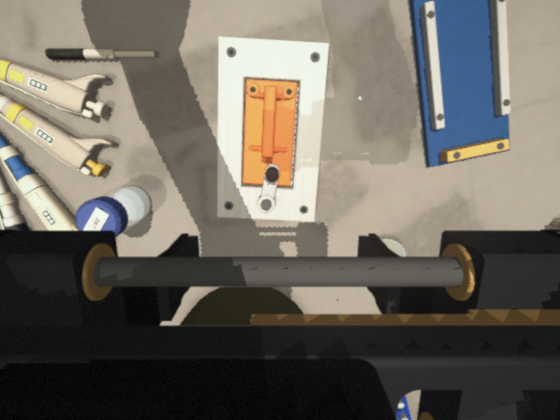

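```bash
python3 - <<'E'
from h import *
i=cv2.imread('pics/w1.png')
cv2.imwrite('pics/w1a.png',cv2.resize(i[25:235,205:340],None,fx=4,fy=2.8*1,interpolation=cv2.INTER_CUBIC)[:600])
cv2.imwrite('pics/w1a.png',cv2.resize(i[30:230,205:345],None,fx=3,fy=3,interpolation=cv2.INTER_CUBIC))
cv2.imwrite('pics/w1b.png',cv2.resize(i[0:180,400:530],None,fx=3,fy=3,interpolation=cv2.INTER_CUBIC))
E
```

```text
(no output)
```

View pics/w1a.png

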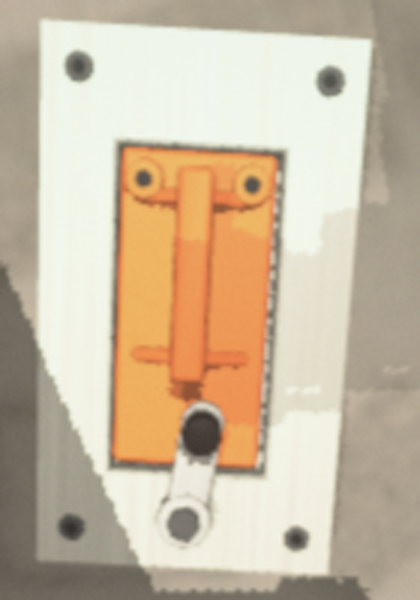

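View pics/w1b.png

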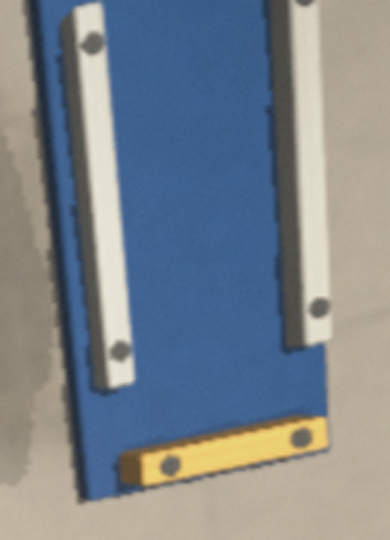

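```bash
cat >> h.py <<'E'
from scipy.optimize import least_squares
def fit(fn,pts,x0):
    "pts: list (u,v,lx,ly,worldz); fits x,y,yaw"
    def res(q):
        c,s=np.cos(q[2]),np.sin(q[2]); o=[]
        for u,v,a,b,z in pts: o+=list(w2px(fn,[q[0]+c*a-s*b,q[1]+s*a+c*b,z])-[u,v])
        return o
    r=least_squares(res,x0,x_scale=[100,100,1]); return r.x, np.abs(r.fun).max()
E
python3 - <<'E'
from h import *
o=lambda u,v,*a:(205+u/3,30+v/3)+a
m=[o(41,18,-110,-65,36),o(371,38,-110,65,36),o(328,574,110,65,36),o(37,561,110,-65,36)]
q,e=fit('w1',m,[555,-141,-.29]); print('mould',q.round(3),e)
c,s=np.cos(q[2]),np.sin(q[2])
print('pivot pred',[q[0]+c*86,q[1]+s*86],'seen',px2w('w1',*o(183,521),57).round(1),'knob',px2w('w1',*o(202,428),82.5).round(1))
for (u,v) in [(178,168),(213,168),(205,382),(170,380)]: print(px2w('w1',*o(u,v),74).round(1))
r=[o(178,168,-54,-7,74),o(213,168,-54,7,74),o(205,382,26,7,74),o(170,380,26,-7,74)]
print('cast by rib',fit('w1',r,q)); 
o2=lambda u,v,*a:(400+u/3,v/3)+a
g=[o2(84,502,105,-55,12),o2(106,390,55,-36-12,26),o2(132,383,55,-36,26),o2(300,350,55,36,26),o2(331,340,55,48,26),o2(144,487,99,-40,32),o2(328,450,99,40,32),o2(142,455,85,-40,32),o2(325,417,85,40,32)]
q,e=fit('w1',g,[543,118,-.026]); print('gauge',q.round(3),e)
E
```

```text
mould [ 5.57641e+02 -1.38085e+02 -2.93000e-01] 0.35769559480510793
pivot pred [np.float64(639.9631305955645), np.float64(-162.96474483508996)] seen [ 638.  -162.8   57. ] knob [ 598.8 -144.4   82.5]
[ 504.7 -129.9   74. ]
[ 507.7 -117.4   74. ]
[ 582.8 -139.3   74. ]
[ 578.8 -152.3   74. ]
cast by rib (array([ 5.57026118e+02, -1.38731336e+02, -2.87636882e-01]), np.float64(1.270441839764331))
gauge [ 5.49417e+02  1.20805e+02 -3.30000e-02] 1.3052718022920544
```

```bash
python3 go.py 601 -145 115 1.278 4; python3 - <<'E'
from h import *
print(delta([601,-145,115],1.278))
E
```

```text
t 2.33 tcp [ 616.9 -145.9  281.2] xdir [-0.0111  0.0062 -0.9999] yaw 1.3236 F [-0.2 -1.   0.5] M [ 0.08 -0.12 -0.04] w 87.0 q [ 0.7   0.47 -0.78  1.52  0.33  1.3   1.21]
{'x': 42, 'y': -1, 'z': -3, 'wx': np.float64(0.011)} [ 0.01141511 -0.01225999 -0.00325809]
{'x': 42, 'y': -1, 'z': -4, 'wx': np.float64(0.011)} 
{'x': 42, 'y': -1, 'z': -4, 'wx': np.float64(0.011)} 
{'x': 42, 'y': -1, 'z': -4, 'wx': np.float64(0.011)} 
(array([166.4,  -3.5, -13.6]), array([ 0.0456, -0.0123, -0.003 ]))
```

Emit:
move_arm --moves '[{"x":42,"y":-1,"z":-4,"wx":0.011,"wy":-0.012,"wz":-0.003},{"x":42,"y":-1,"z":-4,"wx":0.011,"wy":0,"wz":0},{"x":42,"y":-1,"z":-4,"wx":0.011,"wy":0,"wz":0},{"x":42,"y":-1,"z":-4,"wx":0.011,"wy":0,"wz":0},{"x":0,"y":0,"z":0,"wx":0,"wy":0,"wz":0},{"x":0,"y":0,"z":0,"wx":0,"wy":0,"wz":0}]' --fingers 26 --newtons 20

```text
time_s: 3.08
tcp_pos: [598.2, -157.1, 109.0]
eef_rot: [0.699, 0.107, 0.698, -0.112]
wrist_force: [1.2, -0.1, 0.6]
gripper_width: 35.1
```

```bash
python3 go.py 601 -145 63 1.278 2; python3 - <<'E'
from h import *
snap('wrist','w2')
E
```

```text
t 3.08 tcp [ 598.2 -157.1  109. ] xdir [-1.0e-04 -7.2e-03 -1.0e+00] yaw 1.2597 F [ 1.2 -0.1  0.6] M [ 0.05 -0.16 -0.08] w 35.1 q [ 0.67  0.59 -0.69  1.76  0.46  0.96  1.06]
{'x': 23, 'y': 6, 'z': -1, 'wx': np.float64(-0.009)} 
{'x': 23, 'y': 6, 'z': 0, 'wx': np.float64(-0.009)}
```

View pics/w2.png

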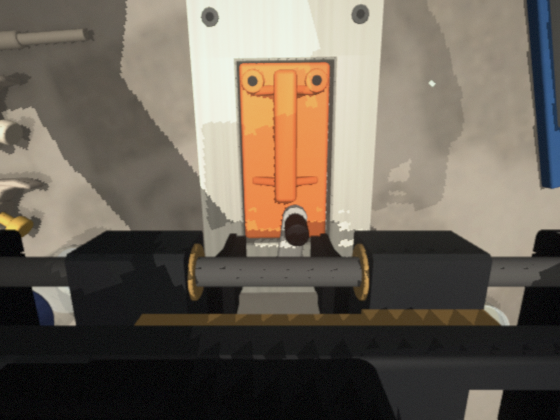

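Emit:
move_arm --moves '[{"x":0,"y":11,"z":0,"wx":-0.018,"wy":0,"wz":0},{"x":0,"y":0,"z":0,"wx":0,"wy":0,"wz":0},{"x":0,"y":0,"z":0,"wx":0,"wy":0,"wz":0}]'

```text
time_s: 3.5
tcp_pos: [604.1, -146.0, 112.8]
eef_rot: [0.702, 0.1, 0.697, -0.106]
wrist_force: [-0.2, 0.2, 1.1]
gripper_width: 26.1
```

```bash
python3 go.py 601 -145 63 1.278 2; python3 - <<'E'
from h import *
snap('wrist','w3'); i=cv2.imread('pics/w3.png')[180:320,200:400]; cv2.imwrite('pics/w3c.png',cv2.resize(i,None,fx=4,fy=4,interpolation=cv2.INTER_CUBIC))
E
```

```text
t 3.5 tcp [ 604.1 -146.   112.8] xdir [ 0.0061 -0.0088 -0.9999] yaw 1.2788 F [-0.2  0.2  1.1] M [ 0.11 -0.14 -0.01] w 26.1 q [ 0.66  0.59 -0.69  1.75  0.46  0.96  1.06]
{'x': 25, 'y': 0, 'z': -2, 'wx': np.float64(0.0)} 
{'x': 25, 'y': 0, 'z': -2, 'wx': np.float64(0.0)}
```

View pics/w3c.png

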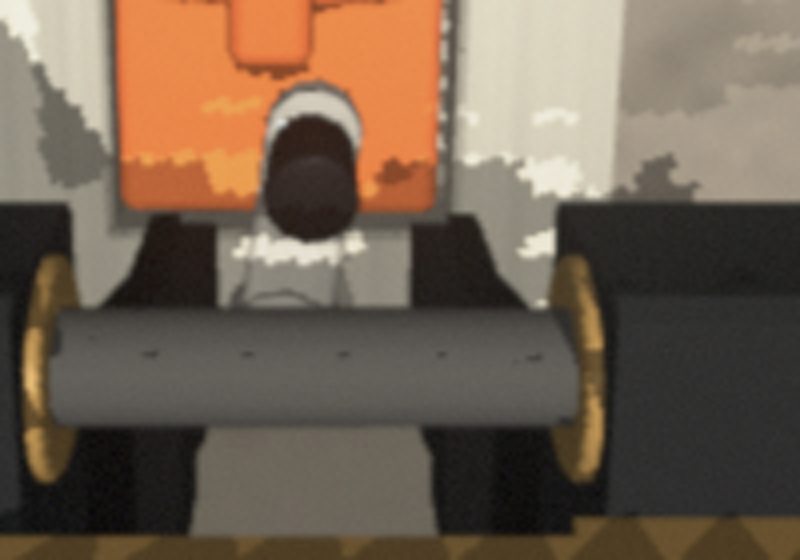

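```bash
python3 - <<'E'
from h import *
print(px2w('w3',200+311/4,180+197/4,82.5), w2px('w3',json.load(open('pics/w3.json'))['tcp']))
E
```

```text
[ 600.84248173 -145.70174494   82.5       ] [278.60106377 252.65632466]
```

Knob at (600.8, -145.7), matching. Descend straight.

Emit:
move_arm --moves '[{"x":20,"y":0,"z":-2,"wx":0,"wy":0.006,"wz":-0.009},{"x":20,"y":0,"z":-1,"wx":0,"wy":0,"wz":0},{"x":8,"y":0,"z":0,"wx":0,"wy":0,"wz":0},{"x":0,"y":0,"z":0,"wx":0,"wy":0,"wz":0}]'

```text
time_s: 4.05
tcp_pos: [599.8, -145.6, 59.9]
eef_rot: [0.698, 0.097, 0.701, -0.109]
wrist_force: [0.4, -0.5, 0.1]
gripper_width: 26.1
```

```bash
python3 - <<'E'
from h import *
show()
piv=np.array([639.3,-163]); m=-0.293
f=np.linspace(0,1,9)[1:]
Ps=[];ys=[]
for ff in f:
    ph=-0.14+ff*(-1.58+0.14); a=m+np.pi+ph
    Ps.append([*(piv+42*np.array([np.cos(a),np.sin(a)])),63]); ys.append(1.278-0.7*ff)
print(np.round(Ps)); plan(Ps,ys)
E
```

```text
t 4.05 tcp [ 599.8 -145.6   59.9] xdir [-0.0057 -0.0155 -0.9999] yaw 1.2789 F [ 0.4 -0.5  0.1] M [ 0.1  -0.19 -0.03] w 26.1 q [ 0.62  0.65 -0.65  1.79  0.52  0.88  1.01]
[[ 605. -139.   63.]
 [ 610. -133.   63.]
 [ 616. -128.   63.]
 [ 622. -125.   63.]
 [ 629. -122.   63.]
 [ 637. -121.   63.]
 [ 644. -121.   63.]
 [ 652. -123.   63.]]
{'x': -3, 'y': 8, 'z': 3, 'wx': np.float64(0.088)} [ 0.0884287  -0.00030575  0.01656533]
{'x': 0, 'y': 7, 'z': 2, 'wx': np.float64(0.088)} 
{'x': 0, 'y': 7, 'z': 3, 'wx': np.float64(0.087)} 
{'x': 0, 'y': 7, 'z': 4, 'wx': np.float64(0.088)} 
{'x': 0, 'y': 6, 'z': 4, 'wx': np.float64(0.088)} 
{'x': 0, 'y': 6, 'z': 5, 'wx': np.float64(0.087)} 
{'x': 0, 'y': 5, 'z': 5, 'wx': np.float64(0.087)} 
{'x': 0, 'y': 5, 'z': 6, 'wx': np.float64(0.088)}
```

Emit:
move_arm --moves '[{"x":-3,"y":8,"z":3,"wx":0.088,"wy":0,"wz":0.016},{"x":0,"y":7,"z":2,"wx":0.088,"wy":0,"wz":0},{"x":0,"y":7,"z":3,"wx":0.088,"wy":0,"wz":0},{"x":0,"y":7,"z":4,"wx":0.088,"wy":0,"wz":0}]'

```text
time_s: 4.55
tcp_pos: [619.5, -127.2, 61.7]
eef_rot: [0.667, 0.227, 0.672, -0.231]
wrist_force: [-1.1, -0.6, 0.2]
gripper_width: 25.7
```

```bash
cat > arc.py <<'E'
from h import *
import sys
show()
piv=np.array([639.3,-163]); m=-0.293
st=sensors.get_state(); d=st['tcp_pos'][:2]-piv; ph0=(np.arctan2(d[1],d[0])-m-np.pi+np.pi)%(2*np.pi)-np.pi
Rm=Rq(st['eef_rot']); y0=np.arctan2(Rm[1,1],Rm[0,1])
print('phi',ph0,np.hypot(*d)); n=int(sys.argv[1])
f=np.linspace(0,1,n+1)[1:]
Ps=[];ys=[]
for ff in f:
    ph=ph0+ff*(float(sys.argv[2])-ph0); a=m+np.pi+ph
    Ps.append([*(piv+42*np.array([np.cos(a),np.sin(a)])),63]); ys.append(y0+(0.5-y0)*ff)
plan(Ps,ys)
E
python3 arc.py 5 -1.6
```

```text
t 4.55 tcp [ 619.5 -127.2   61.7] xdir [-0.0085 -0.003  -1.    ] yaw 0.9123 F [-1.1 -0.6  0.2] M [-0.12  0.31  0.05] w 25.7 q [ 0.53  0.65 -0.57  1.75  0.44  0.88  0.68]
phi -0.7724222593708983 40.956533853897426
{'x': -1, 'y': 7, 'z': 2, 'wx': np.float64(0.082)} 
{'x': 0, 'y': 6, 'z': 4, 'wx': np.float64(0.082)} 
{'x': 0, 'y': 6, 'z': 4, 'wx': np.float64(0.082)} 
{'x': 0, 'y': 5, 'z': 5, 'wx': np.float64(0.082)} 
{'x': 0, 'y': 5, 'z': 5, 'wx': np.float64(0.082)}
```

Emit:
move_arm --moves '[{"x":-1,"y":7,"z":2,"wx":0.082,"wy":0,"wz":0},{"x":0,"y":6,"z":4,"wx":0.082,"wy":0,"wz":0},{"x":0,"y":6,"z":4,"wx":0.082,"wy":0,"wz":0},{"x":0,"y":5,"z":5,"wx":0.082,"wy":0,"wz":0},{"x":0,"y":5,"z":5,"wx":0.082,"wy":0,"wz":0}]'

```text
time_s: 5.18
tcp_pos: [650.0, -123.5, 61.6]
eef_rot: [0.601, 0.36, 0.611, -0.369]
wrist_force: [-2.0, 0.4, -0.3]
gripper_width: 26.1
```

```bash
python3 arc.py 2 -1.6
```

```text
t 5.17 tcp [ 650.  -123.5   61.6] xdir [-0.0186 -0.0052 -0.9998] yaw 0.4876 F [-2.   0.4 -0.3] M [ 0.06  0.28 -0.02] w 26.1 q [ 0.43  0.66 -0.46  1.67  0.36  0.91  0.32]
phi -1.5432374483456082 40.968976464231815
{'x': -1, 'y': 2, 'z': 0, 'wx': np.float64(-0.006)} [-0.00623861 -0.0041935   0.01883547]
{'x': 0, 'y': 1, 'z': 1, 'wx': np.float64(-0.006)}
```

Emit:
move_arm --moves '[{"x":0,"y":3,"z":0,"wx":0,"wy":0,"wz":0.018},{"x":0,"y":0,"z":0,"wx":0,"wy":0,"wz":0},{"x":0,"y":-2,"z":0,"wx":0,"wy":0,"wz":0},{"x":-40,"y":0,"z":0,"wx":0,"wy":0,"wz":0},{"x":-50,"y":0,"z":0,"wx":0,"wy":0,"wz":0},{"x":-30,"y":0,"z":0,"wx":0,"wy":0,"wz":0}]'

```text
time_s: 5.92
tcp_pos: [649.3, -123.1, 182.0]
eef_rot: [0.604, 0.364, 0.61, -0.362]
wrist_force: [0.3, 0.1, -0.9]
gripper_width: 25.9
```

```bash
python3 go.py 585 -147 165 1.278 5; python3 - <<'E'
from h import *
snap('wrist','w4')
E
```

```text
t 5.92 tcp [ 649.3 -123.1  182. ] xdir [-0.0063  0.0057 -1.    ] yaw 0.4925 F [ 0.3  0.1 -0.9] M [-0.01 -0.14 -0.01] w 25.9 q [ 0.48  0.54 -0.51  1.59  0.28  1.1   0.39]
{'x': 3, 'y': -14, 'z': -2, 'wx': np.float64(-0.157)} 
{'x': 3, 'y': -13, 'z': -4, 'wx': np.float64(-0.157)} 
{'x': 3, 'y': -12, 'z': -6, 'wx': np.float64(-0.157)} 
{'x': 3, 'y': -11, 'z': -8, 'wx': np.float64(-0.157)} 
{'x': 3, 'y': -10, 'z': -9, 'wx': np.float64(-0.157)}
```

View pics/w4.png

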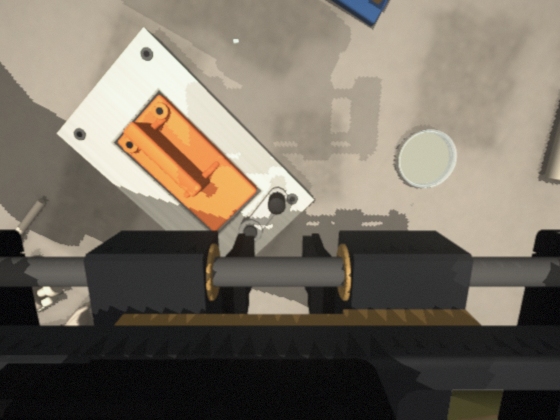

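```bash
python3 - <<'E'
from h import *
print(px2w('w4',277,204,82.5),px2w('w4',251,231,57))
k=px2w('w4',277,204,82.5)[:2];p=np.array([639.3,-163]);d=k-p;print(np.hypot(*d),(np.arctan2(d[1],d[0])+.293)%(2*np.pi)-np.pi)
E
```

```text
[ 646.37628492 -120.57561314   82.5       ] [ 639.79331535 -161.04226868   57.        ]
43.010491843925074 -1.4430723733167043
```

```bash
python3 go.py 554.4 -137.5 140 1.281 5
```

```text
t 5.97 tcp [ 651.3 -123.1  186. ] xdir [-3.0e-04  4.7e-03 -1.0e+00] yaw 0.4924 F [0.4 0.1 2.6] M [ 0.04 -0.28 -0.02] w 26.0 q [ 0.48  0.53 -0.51  1.58  0.28  1.1   0.39]
{'x': 9, 'y': -18, 'z': -7, 'wx': np.float64(-0.158)} 
{'x': 9, 'y': -17, 'z': -9, 'wx': np.float64(-0.158)} 
{'x': 9, 'y': -15, 'z': -12, 'wx': np.float64(-0.158)} 
{'x': 9, 'y': -13, 'z': -14, 'wx': np.float64(-0.158)} 
{'x': 9, 'y': -11, 'z': -16, 'wx': np.float64(-0.158)}
```

Emit:
move_arm --moves '[{"x":9,"y":-18,"z":-7,"wx":-0.158,"wy":0,"wz":0},{"x":9,"y":-17,"z":-9,"wx":-0.158,"wy":0,"wz":0},{"x":9,"y":-15,"z":-12,"wx":-0.158,"wy":0,"wz":0},{"x":9,"y":-13,"z":-14,"wx":-0.158,"wy":0,"wz":0},{"x":9,"y":-11,"z":-16,"wx":-0.158,"wy":0,"wz":0},{"x":0,"y":0,"z":0,"wx":0,"wy":0,"wz":0},{"x":0,"y":0,"z":0,"wx":0,"wy":0,"wz":0}]' --fingers 48

```text
time_s: 6.85
tcp_pos: [555.5, -136.1, 141.3]
eef_rot: [0.704, 0.095, 0.698, -0.09]
wrist_force: [-0.2, -0.8, 0.2]
gripper_width: 48.0
```

```bash
python3 go.py 554.4 -137.5 140 1.281 1; python3 - <<'E'
from h import *
snap('wrist','w5'); 
E
```

```text
t 6.85 tcp [ 555.5 -136.1  141.3] xdir [ 0.0084  0.0056 -0.9999] yaw 1.3093 F [-0.2 -0.8  0.2] M [ 0.07 -0.16 -0.01] w 48.0 q [ 0.71  0.48 -0.72  1.84  0.38  0.95  1.14]
{'x': 1, 'y': -2, 'z': -1, 'wx': np.float64(0.028)}
```

View pics/w5.png

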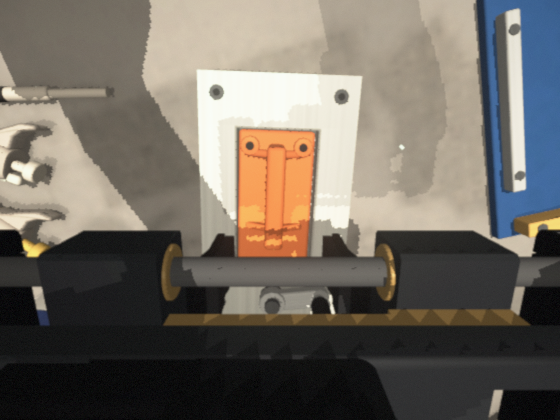

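```bash
python3 - <<'E'
from h import *
i=cv2.imread('pics/w5.png')[120:260,220:340]; cv2.imwrite('pics/w5c.png',cv2.resize(i,None,fx=4,fy=4,interpolation=cv2.INTER_CUBIC))
E
```

```text
(no output)
```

View pics/w5c.png

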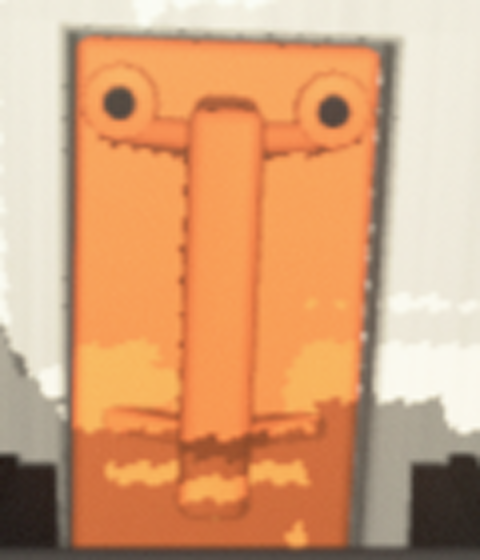

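```bash
python3 - <<'E'
from h import *
o=lambda u,v,*a:(220+u/4,120+v/4)+a
r=[o(192,108,-54,-7,74),o(265,110,-54,7,74),o(250,513,26,7,74),o(180,511,26,-7,74)]
q,e=fit('w5',r,[557,-138,-.29]); print(q,e)
f=[o(78,40,-65,-32,34),o(378,44,-65,32,34)]
q2,e2=fit('w5',f,[557,-138,-.29]); print(q2,e2)
c,s=np.cos(q[2]),np.sin(q[2]); print(q[0]-3*c,q[1]-3*s)
E
```

```text
[ 5.55295133e+02 -1.38321750e+02 -2.94982671e-01] 2.146921480382076
[ 5.57011503e+02 -1.37576012e+02 -2.73588296e-01] 1.183680612184105
552.4247113445338 -137.44958046533256
```

```bash
python3 go.py 553.5 -137.4 43 1.278 3;
```

```text
t 6.9 tcp [ 555.4 -136.1  141.2] xdir [ 0.008   0.0055 -1.    ] yaw 1.3096 F [ 0.1 -0.1 -1.1] M [ 0.04 -0.15  0.04] w 47.6 q [ 0.71  0.48 -0.72  1.84  0.38  0.95  1.14]
{'x': 33, 'y': -1, 'z': -1, 'wx': np.float64(0.011)} 
{'x': 33, 'y': -1, 'z': 0, 'wx': np.float64(0.011)} 
{'x': 33, 'y': -1, 'z': 0, 'wx': np.float64(0.011)}
```

Emit:
move_arm --moves '[{"x":30,"y":-1,"z":-1,"wx":0.011,"wy":0.006,"wz":0.006},{"x":30,"y":0,"z":0,"wx":0.011,"wy":0,"wz":0},{"x":20,"y":0,"z":0,"wx":0.011,"wy":0,"wz":0},{"x":10,"y":0,"z":0,"wx":0,"wy":0,"wz":0},{"x":0,"y":0,"z":0,"wx":0,"wy":0,"wz":0}]'

```text
time_s: 7.52
tcp_pos: [561.7, -134.5, 51.6]
eef_rot: [0.703, 0.11, 0.695, -0.1]
wrist_force: [0.5, 0.3, 0.6]
gripper_width: 47.7
```

```bash
python3 go.py 553.5 -137.4 43 1.278 1;
```

```text
t 7.53 tcp [ 561.7 -134.5   51.6] xdir [ 0.0131  0.0122 -0.9998] yaw 1.272 F [0.5 0.3 0.6] M [ 0.09 -0.12 -0.04] w 47.7 q [ 0.64  0.6  -0.64  1.9   0.47  0.79  1.03]
{'x': 8, 'y': -5, 'z': -7, 'wx': np.float64(-0.006)} [-0.00606427  0.00895038 -0.01550081]
```

Emit:
move_arm --moves '[{"x":0,"y":-5,"z":-7,"wx":-0.006,"wy":0.009,"wz":-0.015},{"x":8,"y":0,"z":0,"wx":0,"wy":0,"wz":0},{"x":0,"y":0,"z":0,"wx":0,"wy":0,"wz":0}]'

```text
time_s: 7.9
tcp_pos: [554.5, -137.5, 45.0]
eef_rot: [0.701, 0.103, 0.698, -0.104]
wrist_force: [-0.4, -0.2, 0.3]
gripper_width: 48.0
```

```bash
python3 go.py 553.5 -137.4 43 1.278 1;
```

```text
t 7.9 tcp [ 554.5 -137.5   45. ] xdir [ 0.0028 -0.0014 -1.    ] yaw 1.278 F [-0.4 -0.2  0.3] M [ 0.05 -0.15  0.  ] w 48.0 q [ 0.64  0.6  -0.62  1.91  0.49  0.78  1.02]
{'x': 2, 'y': 0, 'z': -1, 'wx': np.float64(-0.0)}
```

Very good. Close.

Emit:
move_arm --moves '[{"x":2,"y":0,"z":-1,"wx":0,"wy":0,"wz":0},{"x":0,"y":0,"z":0,"wx":0,"wy":0,"wz":0},{"x":0,"y":0,"z":0,"wx":0,"wy":0,"wz":0},{"x":0,"y":0,"z":0,"wx":0,"wy":0,"wz":0},{"x":0,"y":0,"z":0,"wx":0,"wy":0,"wz":0},{"x":0,"y":0,"z":0,"wx":0,"wy":0,"wz":0}]' --fingers 0 --newtons 40

```text
time_s: 8.65
tcp_pos: [553.9, -137.6, 43.4]
eef_rot: [0.701, 0.103, 0.698, -0.104]
wrist_force: [-0.4, -0.4, 0.2]
gripper_width: 13.5
```

```bash
python3 go.py 553.5 -137.4 130 1.278 3;
```

```text
t 8.65 tcp [ 553.9 -137.6   43.4] xdir [ 0.0038 -0.0018 -1.    ] yaw 1.2776 F [-0.4 -0.4  0.2] M [ 0.08 -0.16  0.02] w 13.5 q [ 0.63  0.6  -0.62  1.91  0.49  0.78  1.01]
{'x': -29, 'y': 0, 'z': 0, 'wx': np.float64(-0.0)} 
{'x': -29, 'y': 0, 'z': 0, 'wx': np.float64(-0.0)} 
{'x': -29, 'y': 0, 'z': 0, 'wx': np.float64(-0.0)}
```

Gripped (13.5–14 mm). Lift gently.

Emit:
move_arm --moves '[{"x":-8,"y":0,"z":0,"wx":0,"wy":0,"wz":0},{"x":-12,"y":0,"z":0,"wx":0,"wy":0,"wz":0},{"x":-20,"y":0,"z":0,"wx":0,"wy":0,"wz":0},{"x":-25,"y":0,"z":0,"wx":0,"wy":0,"wz":0},{"x":-30,"y":0,"z":0,"wx":0,"wy":0,"wz":0},{"x":-15,"y":0,"z":0,"wx":0,"wy":0,"wz":0},{"x":0,"y":0,"z":0,"wx":0,"wy":0,"wz":0}]'

```text
time_s: 9.52
tcp_pos: [553.3, -136.7, 161.7]
eef_rot: [0.702, 0.103, 0.698, -0.104]
wrist_force: [-0.4, 0.1, -3.1]
gripper_width: 13.7
```

```bash
python3 - <<'E'
from h import *
show(); snap('wrist','w6'); snap('scene','s6')
i=cv2.imread('pics/s6.png')[150:300,220:370]; cv2.imwrite('pics/s6c.png',cv2.resize(i,None,fx=4,fy=4,interpolation=cv2.INTER_CUBIC))
E
```

```text
t 9.53 tcp [ 553.3 -136.7  161.7] xdir [ 0.0054 -0.0022 -1.    ] yaw 1.2783 F [-0.4  0.1 -3.1] M [ 0.02 -0.15 -0.  ] w 13.7 q [ 0.72  0.45 -0.72  1.83  0.35  0.99  1.13]
```

View pics/w6.png

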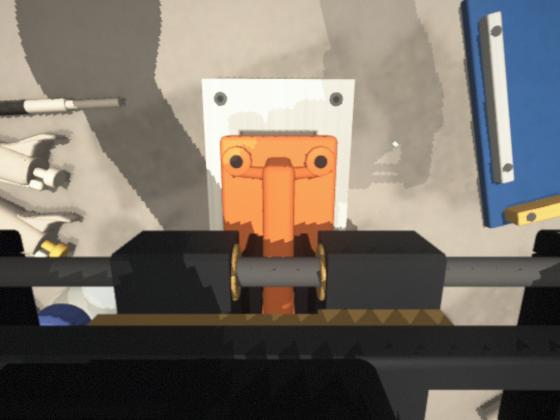

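View pics/s6c.png

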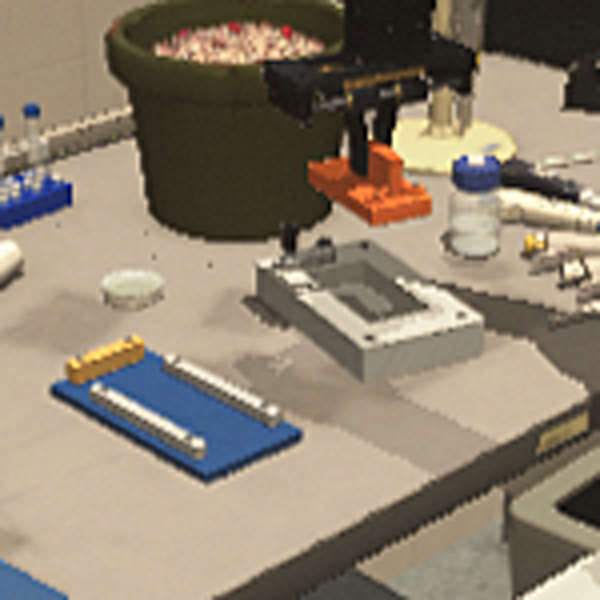

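```bash
python3 - <<'E'
from h import *
a=px2w('w6',236,162,158.3);b=px2w('w6',321,162,158.3);m=(a+b)/2
st=json.load(open('pics/w6.json')); Rm=Rq(st['rot']); print(a,b,np.linalg.norm(a-b), 'tool', Rm.T@(m-st['tcp']), 'perp yaw', np.arctan2(*(b-a)[1::-1])-np.arctan2(Rm[1,1],Rm[0,1]))
E
python3 go.py 541 121 155 1.538 8
```

```text
[ 499.80684264 -143.81087962  158.3       ] [ 512.51410954 -101.46852978  158.3       ] 44.20802214667588 tool [  3.10006122  -0.11865295 -49.23939976] perp yaw 0.0009750464568205608
t 9.62 tcp [ 552.4 -136.7  160. ] xdir [ 0.0025 -0.0014 -1.    ] yaw 1.2784 F [-0.1  0.1 -1.8] M [ 0.07 -0.19  0.05] w 13.5 q [ 0.71  0.45 -0.72  1.83  0.35  0.99  1.13]
{'x': 1, 'y': 30, 'z': -11, 'wx': np.float64(-0.032)} 
{'x': 1, 'y': 31, 'z': -10, 'wx': np.float64(-0.032)} 
{'x': 1, 'y': 31, 'z': -9, 'wx': np.float64(-0.032)} 
{'x': 1, 'y': 31, 'z': -8, 'wx': np.float64(-0.032)} 
{'x': 1, 'y': 32, 'z': -7, 'wx': np.float64(-0.032)} 
{'x': 1, 'y': 32, 'z': -6, 'wx': np.float64(-0.032)} 
{'x': 1, 'y': 32, 'z': -5, 'wx': np.float64(-0.032)} 
{'x': 1, 'y': 32, 'z': -4, 'wx': np.float64(-0.032)}
```

Emit:
move_arm --moves '[{"x":0,"y":25,"z":-8,"wx":-0.032,"wy":0,"wz":0},{"x":0,"y":31,"z":-10,"wx":-0.032,"wy":0,"wz":0},{"x":0,"y":31,"z":-9,"wx":-0.032,"wy":0,"wz":0},{"x":0,"y":31,"z":-8,"wx":-0.032,"wy":0,"wz":0},{"x":0,"y":32,"z":-7,"wx":-0.032,"wy":0,"wz":0},{"x":0,"y":32,"z":-6,"wx":-0.032,"wy":0,"wz":0},{"x":0,"y":30,"z":-5,"wx":-0.032,"wy":0,"wz":0},{"x":0,"y":15,"z":-4,"wx":-0.032,"wy":0,"wz":0},{"x":0,"y":0,"z":0,"wx":0,"wy":0,"wz":0}]'

```text
time_s: 10.75
tcp_pos: [527.1, 113.8, 151.3]
eef_rot: [0.701, 0.006, 0.713, -0.003]
wrist_force: [-0.2, -0.1, -1.3]
gripper_width: 13.7
```

```bash
python3 go.py 541 121 155 1.538 1; python3 - <<'E'
from h import *
snap('wrist','w7')
E
```

```text
t 10.75 tcp [527.1 113.8 151.3] xdir [-0.016   0.0042 -0.9999] yaw 1.5585 F [-0.2 -0.1 -1.3] M [ 0.05 -0.15 -0.01] w 13.7 q [ 0.36  0.46 -0.83  1.89  0.39  0.98  0.91]
{'x': -4, 'y': 7, 'z': 14, 'wx': np.float64(0.021)} [ 0.02051712 -0.01607408 -0.00387398]
```

View pics/w7.png

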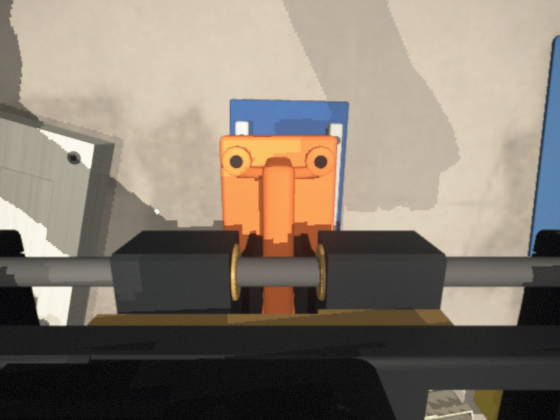

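```bash
python3 - <<'E'
from h import *
i=cv2.imread('pics/w7.png')[90:240,210:360]; cv2.imwrite('pics/w7c.png',cv2.resize(i,None,fx=4,fy=4,interpolation=cv2.INTER_CUBIC))
E
```

```text
(no output)
```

View pics/w7c.png

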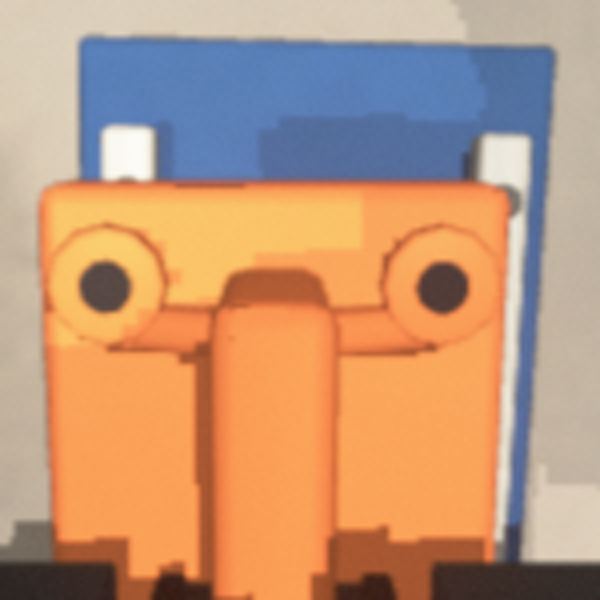

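```bash
python3 - <<'E'
from h import *
o=lambda u,v,*a:(210+u/4,90+v/4)+a
g=[o(80,38,-115,-55,12),o(554,47,-115,55,12),o(103,127,-95,-48,26),o(155,127,-95,-36,26),o(480,135,-95,36,26),o(529,134,-95,48,26)]
print(fit('w7',g,[549,121,-.03]))
# right plate edge line
for u,v in [(554,47),(522,560)]: print(px2w('w7',*o(u,v),12))
E
```

```text
(array([ 5.49837648e+02,  1.22138662e+02, -2.97604929e-02]), np.float64(1.3255585860454175))
[436.55518314 179.61059765  12.        ]
[558.97804879 176.54786947  12.        ]
```

```bash
python3 go.py 539 121.8 90 1.541 3
```

```text
t 10.8 tcp [527.3 112.8 151.2] xdir [-0.0161  0.0038 -0.9999] yaw 1.5567 F [-0.7 -0.7 -1.9] M [ 0.11 -0.14  0.01] w 13.7 q [ 0.36  0.46 -0.83  1.89  0.39  0.98  0.91]
{'x': 20, 'y': 3, 'z': 4, 'wx': np.float64(0.005)} [ 0.00524917 -0.01613408 -0.00353499]
{'x': 20, 'y': 3, 'z': 4, 'wx': np.float64(0.005)} 
{'x': 20, 'y': 3, 'z': 4, 'wx': np.float64(0.005)}
```

Emit:
move_arm --moves '[{"x":18,"y":3,"z":4,"wx":0.005,"wy":-0.016,"wz":-0.003},{"x":20,"y":3,"z":4,"wx":0.005,"wy":0,"wz":0},{"x":15,"y":3,"z":4,"wx":0.005,"wy":0,"wz":0},{"x":0,"y":0,"z":0,"wx":0,"wy":0,"wz":0},{"x":0,"y":0,"z":0,"wx":0,"wy":0,"wz":0}]'

```text
time_s: 11.42
tcp_pos: [541.3, 116.3, 94.8]
eef_rot: [0.707, 0.012, 0.707, -0.015]
wrist_force: [-0.2, 0.1, -0.7]
gripper_width: 14.1
```

```bash
python3 go.py 539 121.8 70 1.541 1
```

```text
t 11.43 tcp [541.3 116.3  94.8] xdir [-0.0011 -0.0029 -1.    ] yaw 1.5326 F [-0.2  0.1 -0.7] M [ 0.08 -0.16 -0.01] w 14.1 q [ 0.29  0.54 -0.76  1.91  0.48  0.88  0.81]
{'x': 25, 'y': 6, 'z': -2, 'wx': np.float64(-0.008)}
```

Emit:
move_arm --moves '[{"x":10,"y":6,"z":-2,"wx":-0.008,"wy":0,"wz":0},{"x":13,"y":0,"z":0,"wx":0,"wy":0,"wz":0},{"x":0,"y":0,"z":0,"wx":0,"wy":0,"wz":0},{"x":0,"y":0,"z":0,"wx":0,"wy":0,"wz":0}]'

```text
time_s: 11.92
tcp_pos: [539.6, 122.9, 71.0]
eef_rot: [0.707, 0.009, 0.707, -0.011]
wrist_force: [-0.3, -0.1, -1.5]
gripper_width: 13.8
```

```bash
python3 go.py 539 121.8 46 1.541 1;  python3 - <<'E'
from h import *
snap('wrist','w8')
E
```

```text
t 11.93 tcp [539.6 122.9  71. ] xdir [ 1.0e-04 -2.7e-03 -1.0e+00] yaw 1.5414 F [-0.3 -0.1 -1.5] M [ 0.13 -0.13  0.02] w 13.8 q [ 0.26  0.57 -0.74  1.93  0.52  0.84  0.78]
{'x': 25, 'y': -1, 'z': -1, 'wx': np.float64(0.0)}
```

View pics/w8.png

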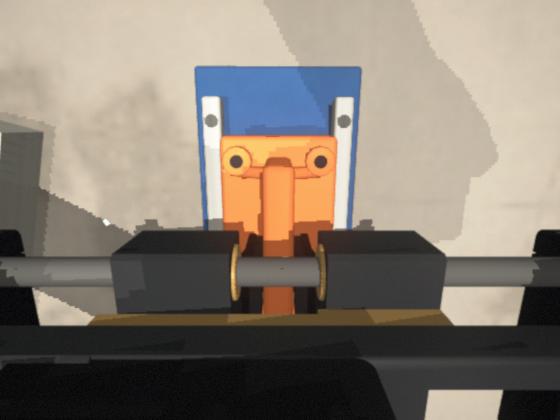

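Emit:
move_arm --moves '[{"x":12,"y":-1,"z":0,"wx":0,"wy":0,"wz":0},{"x":9,"y":0,"z":0,"wx":0,"wy":0,"wz":0},{"x":3,"y":0,"z":0,"wx":0,"wy":0,"wz":0},{"x":0,"y":0,"z":0,"wx":0,"wy":0,"wz":0}]'

```text
time_s: 12.48
tcp_pos: [539.7, 121.2, 45.3]
eef_rot: [0.707, 0.01, 0.707, -0.012]
wrist_force: [-0.6, -0.4, -1.7]
gripper_width: 13.7
```

```bash
python3 go.py 539 121.8 42 1.541 1
```

```text
t 12.47 tcp [539.7 121.2  45.3] xdir [ 0.    -0.003 -1.   ] yaw 1.5406 F [-0.6 -0.4 -1.7] M [ 0.15 -0.07 -0.03] w 13.7 q [ 0.24  0.6  -0.71  1.95  0.55  0.79  0.75]
{'x': 3, 'y': 1, 'z': -1, 'wx': np.float64(-0.0)}
```

Emit:
move_arm --moves '[{"x":2,"y":0.5,"z":0,"wx":0,"wy":0,"wz":0},{"x":1,"y":0,"z":0,"wx":0,"wy":0,"wz":0},{"x":0,"y":0,"z":0,"wx":0,"wy":0,"wz":0}]'

```text
time_s: 12.85
tcp_pos: [540.0, 122.0, 42.5]
eef_rot: [0.707, 0.01, 0.707, -0.012]
wrist_force: [0.5, -0.0, -1.4]
gripper_width: 13.6
```

```bash
python3 go.py 539 121.8 42 1.541 1
```

```text
t 12.85 tcp [540.  122.   42.5] xdir [ 9.0e-04 -2.7e-03 -1.0e+00] yaw 1.5407 F [ 0.5 -0.  -1.4] M [ 0.07 -0.16 -0.  ] w 13.6 q [ 0.23  0.61 -0.71  1.95  0.56  0.79  0.75]
{'x': 1, 'y': 0, 'z': -1, 'wx': np.float64(-0.0)}
```

Emit:
move_arm --moves '[{"x":1.5,"y":0,"z":0,"wx":0,"wy":0,"wz":0},{"x":0,"y":0,"z":0,"wx":0,"wy":0,"wz":0}]'

```text
time_s: 13.1
tcp_pos: [540.3, 122.2, 41.6]
eef_rot: [0.708, 0.01, 0.706, -0.012]
wrist_force: [-0.2, 0.3, -1.3]
gripper_width: 14.0
```

Emit:
move_arm --moves '[{"x":1,"y":0,"z":0,"wx":0,"wy":0,"wz":0},{"x":0,"y":0,"z":0,"wx":0,"wy":0,"wz":0}]'

```text
time_s: 13.35
tcp_pos: [540.4, 122.1, 41.6]
eef_rot: [0.708, 0.009, 0.706, -0.012]
wrist_force: [-0.4, 0.2, -2.1]
gripper_width: 13.7
```

```bash
python3 go.py 539 121.8 42 1.541 1
```

```text
t 13.35 tcp [540.4 122.1  41.6] xdir [ 0.0021 -0.0038 -1.    ] yaw 1.5406 F [-0.4  0.2 -2.1] M [ 0.15 -0.08  0.02] w 13.7 q [ 0.23  0.61 -0.71  1.95  0.56  0.79  0.74]
{'x': 0, 'y': 0, 'z': -1, 'wx': np.float64(-0.0)}
```

Emit:
move_arm --moves '[{"x":2.5,"y":0,"z":0,"wx":0,"wy":0,"wz":0},{"x":2,"y":0,"z":0,"wx":0,"wy":0,"wz":0}]'

```text
time_s: 13.6
tcp_pos: [540.5, 122.1, 41.4]
eef_rot: [0.708, 0.008, 0.706, -0.014]
wrist_force: [-6.5, -2.8, 19.3]
gripper_width: 13.5
```

```bash
python3 go.py 539 121.8 42 1.541 1
```

```text
t 13.6 tcp [540.5 122.1  41.4] xdir [ 0.0026 -0.0079 -1.    ] yaw 1.5398 F [-6.5 -2.8 19.3] M [-0.19  1.2   0.04] w 13.5 q [ 0.23  0.61 -0.71  1.95  0.56  0.79  0.74]
{'x': -1, 'y': 0, 'z': -1, 'wx': np.float64(-0.001)}
```

Emit:
move_arm --moves '[{"x":0,"y":0,"z":0,"wx":0,"wy":0,"wz":0},{"x":0,"y":0,"z":3,"wx":0,"wy":0,"wz":0},{"x":0,"y":0,"z":4,"wx":0,"wy":0,"wz":0},{"x":0,"y":0,"z":4,"wx":0,"wy":0,"wz":0},{"x":0,"y":0,"z":4,"wx":0,"wy":0,"wz":0}]'

```text
time_s: 14.22
tcp_pos: [551.6, 122.1, 41.8]
eef_rot: [0.705, 0.006, 0.709, -0.014]
wrist_force: [-7.6, -1.5, 8.6]
gripper_width: 13.9
```

```bash
python3 go.py 569 121.2 41.5 1.541 1
```

```text
t 14.22 tcp [551.6 122.1  41.8] xdir [-0.0062 -0.0108 -0.9999] yaw 1.5418 F [-7.6 -1.5  8.6] M [0.1  1.1  0.04] w 13.9 q [ 0.23  0.63 -0.7   1.92  0.56  0.81  0.75]
{'x': 0, 'y': 0, 'z': 17, 'wx': np.float64(0.001)} [ 0.00072647 -0.0058463   0.01102216]
```

Emit:
move_arm --moves '[{"x":-0.3,"y":-0.2,"z":3,"wx":0,"wy":-0.005,"wz":0.01},{"x":-0.2,"y":0,"z":4,"wx":0,"wy":0,"wz":0},{"x":0,"y":0,"z":4,"wx":0,"wy":0,"wz":0}]'

```text
time_s: 14.6
tcp_pos: [562.9, 121.7, 41.6]
eef_rot: [0.706, 0.01, 0.708, -0.01]
wrist_force: [-4.2, -0.5, 4.6]
gripper_width: 14.0
```

```bash
python3 go.py 569 121.2 41.5 1.541 1
```

```text
t 14.6 tcp [562.9 121.7  41.6] xdir [-2.3e-03 -3.0e-04 -1.0e+00] yaw 1.5417 F [-4.2 -0.5  4.6] M [ 0.14  0.45 -0.04] w 14.0 q [ 0.23  0.64 -0.71  1.9   0.56  0.82  0.77]
{'x': 0, 'y': 0, 'z': 6, 'wx': np.float64(0.001)}
```

Emit:
move_arm --moves '[{"x":0,"y":0,"z":2,"wx":0,"wy":0,"wz":0},{"x":0,"y":0,"z":2,"wx":0,"wy":0,"wz":0}]'

```text
time_s: 14.85
tcp_pos: [566.5, 121.8, 41.7]
eef_rot: [0.706, 0.01, 0.708, -0.011]
wrist_force: [-7.4, 1.1, 5.8]
gripper_width: 13.8
```

Emit:
move_arm --moves '[{"x":0,"y":0,"z":2,"wx":0,"wy":0,"wz":0}]'

```text
time_s: 14.98
tcp_pos: [566.5, 121.9, 41.7]
eef_rot: [0.704, 0.01, 0.71, -0.011]
wrist_force: [-10.8, -0.9, 9.2]
gripper_width: 13.7
```

Emit:
move_arm --moves '[{"x":0,"y":0,"z":2,"wx":0,"wy":0,"wz":0}]'

```text
time_s: 15.1
tcp_pos: [566.5, 122.0, 41.8]
eef_rot: [0.703, 0.009, 0.711, -0.011]
wrist_force: [-8.7, 0.0, 8.0]
gripper_width: 13.6
```

Emit:
move_arm --moves '[{"x":0,"y":0,"z":4,"wx":0,"wy":0,"wz":0},{"x":0,"y":0,"z":4,"wx":0,"wy":0,"wz":0}]'

```text
time_s: 15.35
tcp_pos: [566.4, 121.9, 41.7]
eef_rot: [0.697, 0.007, 0.717, -0.013]
wrist_force: [-13.3, -0.9, 9.9]
gripper_width: 13.6
```

```bash
python3 go.py 569 121.2 41.5 1.541 1; python3 - <<'E'
from h import *
snap('wrist','w9'); snap('scene','s9')
i=cv2.imread('pics/s9.png')[200:290,220:330]; cv2.imwrite('pics/s9c.png',cv2.resize(i,None,fx=6,fy=6,interpolation=cv2.INTER_CUBIC))
E
```

```text
t 15.35 tcp [566.4 121.9  41.7] xdir [-0.0278 -0.008  -0.9996] yaw 1.5423 F [-13.3  -0.9   9.9] M [ 0.07  2.26 -0.12] w 13.6 q [ 0.23  0.65 -0.71  1.87  0.55  0.86  0.78]
{'x': 0, 'y': -1, 'z': 3, 'wx': np.float64(0.001)} [ 0.00118775 -0.02754287  0.00884208]
```

View pics/s9c.png

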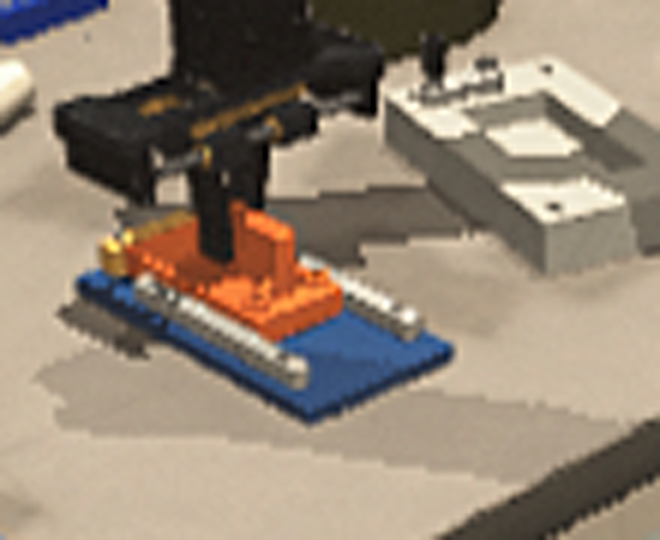

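Emit:
move_arm --moves '[{"x":0,"y":0,"z":1,"wx":0,"wy":-0.015,"wz":0.005},{"x":0,"y":0,"z":1,"wx":0,"wy":-0.013,"wz":0.004},{"x":0,"y":0,"z":0.5,"wx":0,"wy":0,"wz":0}]'

```text
time_s: 15.82
tcp_pos: [566.5, 121.8, 41.4]
eef_rot: [0.706, 0.01, 0.708, -0.011]
wrist_force: [-4.1, 0.7, 4.1]
gripper_width: 13.7
```

```bash
python3 go.py 569 121.2 41.5 1.541 1
```

```text
t 15.82 tcp [566.5 121.8  41.4] xdir [-0.0036 -0.001  -1.    ] yaw 1.5419 F [-4.1  0.7  4.1] M [ 0.04  1.2  -0.  ] w 13.7 q [ 0.23  0.64 -0.7   1.89  0.56  0.82  0.77]
{'x': 0, 'y': -1, 'z': 3, 'wx': np.float64(0.001)}
```

Level, still pressing. Release and rise.

Emit:
move_arm --moves '[{"x":0,"y":0,"z":0,"wx":0,"wy":0,"wz":0},{"x":0,"y":0,"z":0,"wx":0,"wy":0,"wz":0},{"x":0,"y":0,"z":0,"wx":0,"wy":0,"wz":0},{"x":0,"y":0,"z":0,"wx":0,"wy":0,"wz":0},{"x":0,"y":0,"z":0,"wx":0,"wy":0,"wz":0}]' --fingers 40

```text
time_s: 16.45
tcp_pos: [571.1, 121.6, 41.6]
eef_rot: [0.709, 0.011, 0.706, -0.01]
wrist_force: [0.2, -0.8, -0.2]
gripper_width: 39.4
```

Emit:
move_arm --moves '[{"x":-10,"y":0,"z":0,"wx":0,"wy":0,"wz":0},{"x":-25,"y":0,"z":0,"wx":0,"wy":0,"wz":0},{"x":-35,"y":0,"z":0,"wx":0,"wy":0,"wz":0},{"x":-40,"y":0,"z":15,"wx":0,"wy":0,"wz":0},{"x":-40,"y":0,"z":25,"wx":0,"wy":0,"wz":0},{"x":-40,"y":0,"z":30,"wx":0,"wy":0,"wz":0},{"x":0,"y":0,"z":30,"wx":0,"wy":0,"wz":0},{"x":0,"y":0,"z":0,"wx":0,"wy":0,"wz":0}]'

```text
time_s: 17.45
tcp_pos: [672.2, 119.2, 243.7]
eef_rot: [0.71, 0.01, 0.704, -0.009]
wrist_force: [-0.8, 0.5, -0.5]
gripper_width: 39.8
```

```bash
python3 - <<'E'
from h import *
show(); snap('wrist','w10'); snap('scene','s10')
E
```

```text
t 17.45 tcp [672.2 119.2 243.7] xdir [ 0.0081  0.0022 -1.    ] yaw 1.5435 F [-0.8  0.5 -0.5] M [-0.01 -0.1   0.01] w 39.8 q [ 0.27  0.58 -0.79  1.46  0.42  1.27  0.98]
```

View pics/w10.png

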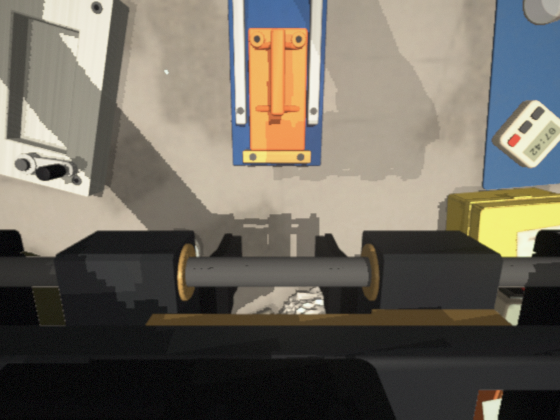

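View pics/s10.png

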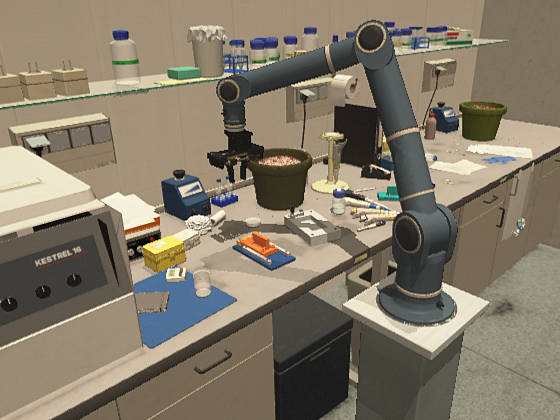

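```bash
python3 - <<'E'
from h import *
i=cv2.imread('pics/w10.png')[20:175,220:335]; cv2.imwrite('pics/w10c.png',cv2.resize(i,None,fx=5,fy=3.8,interpolation=cv2.INTER_CUBIC)) if 0 else cv2.imwrite('pics/w10c.png',cv2.resize(i,None,fx=3.8,fy=3.8,interpolation=cv2.INTER_CUBIC))
E
```

```text
(no output)
```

View pics/w10c.png

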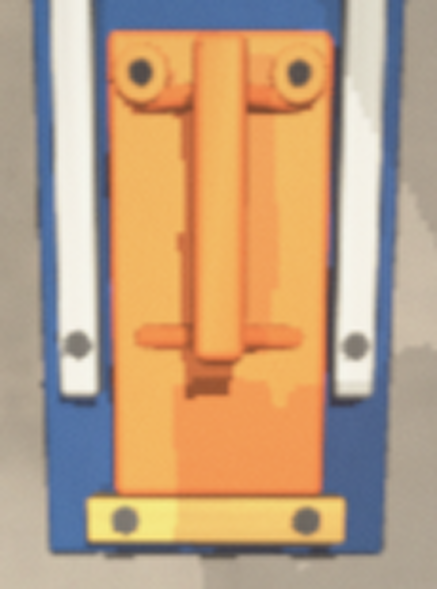

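```bash
python3 - <<'E'
from h import *
print(workorder.hand_in()); show()
E
```

```text
the job is handed in; nothing more can be done
None
the job is handed in; nothing more can be done
```

The bracket is in the check gauge, tongue end against the brass stop, and the job is handed in; the hand-in reports no verdict. The last move ended at about 17.5 s of the 58 s allowed.

- **Dog:** I turned it to about -1.44 rad, measured from the wrist camera, so it is past the 1.3 rad limit.
- **Lift:** I gripped the orange bracket by its rib near the centre of mass and lifted it straight up and level. Its underside was roughly 130 mm above the bench before I carried it across.
- **Placing:** I set it between the rails and slid it along until the tool stopped at x = 566.5 mm. It stayed there while I pushed further, with the wrist force rising from about 4 N to 13 N. That push tilted the tool by about 0.03 rad. I levelled it while still pressing, then opened the fingers and withdrew upwards.

**Last checks:**
- The final wrist picture shows the bracket centred and straight between the rails, with no visible gap at the stop.
- The gripper was clear of everything, with wrist force near zero.
- The dish, beaker, timer and bottle looked unmoved in the last pictures. I judged that by eye and did not measure them.
- No check failed. The camera fits of the gauge pose differed by about 1.5 mm, well within the 8 mm allowed sideways.

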